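# Put the paints away in the numbered tray

### The arm

A 6-joint arm with a two-finger parallel gripper is mounted at the origin on the work surface. World frame = base frame: x ahead of the robot, y to its left, z up, the work surface at z = 0. Lengths are in mm, angles in rad, forces in N, time in s.
With the tool pointing down it reaches from about 375 to 900 mm from the base axis. Payload 3.1 kg.
Tool frame: the origin (TCP) lies at the very end of the fingers, on their centre line; the grasp point (between the pads) lies 19 mm behind it; z points along the fingers, y is the line along which they close (so a half turn about z gives the same grasp; the last joint's range is limited). The gripper opens to 85 mm and grips with 20 to 120 N. Pads are 22 mm wide; open, the fingers measure 114 mm over their backs; the gripper's body (76 mm by 85 mm) begins 54 mm behind the grasp point. The pads swing forward as they close: fully open they stand 13 mm farther back than shut.
Start: joints at [-1.282, 0.527, 1.433, -0, 1.181, -0.178], TCP at [281.845, -557.817, 231.31] pointing down, gripper open.
Joint ranges: [-3.08, 3.08], [-0.75, 2.2], [0.22, 2.44], [-1.43, 4.57], [0, 2.65], [-2.85, 2.85]. Speed limits (rad/s): [2.79, 2.79, 3.14, 3.14, 3.14, 3.14].

### API

Orientations are given as [roll, pitch, yaw] about the fixed x, y, z axes, in that order (R = Rz(yaw) Ry(pitch) Rx(roll)).
In Python, from station import sensors, imaging, job_done, spotter gives the robot as it stands.
- The arm moves only by the tool apply_moves, never from a script. Its argument "commands" is one flat list of numbers, 7 for each row, row after row: the shift along the tool's x, y, z in m, then the turn, a rotation vector about the tool's x, y, z in degrees, then the opening, from 0 (shut) to 1 (fully open). In form: [x, y, z, ax, ay, az, claw, x, y, z, ax, ay, az, claw, ...]. A call has 1 to 10 rows; each row is the pose to reach, as a shift and turn from the pose commanded when the call began, along the tool's axes at that moment; what a row does not reach only later rows make up. A row lasts 1/8 s, in which the tool goes at most 62.5 mm and 10.7 degrees, less where a joint would pass 70% of its speed; a pose out of reach is approached as far as the arm can. A call with a gripper value outside its range is refused whole. The fingers move at their own pace and stop on an object; "force" is the grip in N (left out, the last holds). Time passes only in rows, so rows that repeat a pose let the fingers close. It gives the time, the measured TCP pose, the force, the opening and the grip force at its end, in the units of the state.
- sensors.read_state(): the state, without advancing time (a new reading comes with each control period).
- imaging.get_image(name): name is "scene" or "top"; returns a dict with "pixels" (384x512x3 uint8, red, green, blue), "intrinsics" (3x3 intrinsics, pixels), "eye" and "attitude" of the camera in the world. Camera axes: x right, y down, z forward; pixel columns grow to the right and rows downward; lengths in mm; the calibration is good to about 2 mm. A picture is of the moment at which its call begins. There is no depth.
- job_done(): hands the job in; it is judged then, once.
Trained networks look in a picture, given as the dict that the camera call returned (one of the last four; its "shot" number tells which), for a name from the list of things; names that differ only in an ending like _2 or _b are one class to them, and where a whole thing is asked for, a point or a joint stands for the part that bears it (a point fixed in the world has none). Each returns a list of dicts, best first, with "confidence" (0 to 1); they miss things now and then, are a little off and sometimes report something else, mostly with a low value. They report only what shows in the picture. A call takes as long as a camera call. They do not tell look-alikes from the thing itself.
- spotter.spot_in(query, picture): "bbox" ([left, top, right, bottom] as shares, 0 to 1, of the picture: columns of its width, rows of its height, round what is visible of it).
The state is a dict: "time": time; "joints": joint angles; "qvel": joint speeds; "effort": joint torques, N m; "ee_pos": TCP position; "tcp_rot": TCP orientation; "force": force on the tool from outside, world axes, zero at the start; "moment": the same for the moment, N m; "gripper_width": finger opening in mm; "grip_force": force on a finger pad.
Only numpy, scipy, OpenCV 4.12 (cv2) and the standard library are available. Lean on these libraries where they do the work, as an engineer would, in place of code of your own. Each camera call takes 0.05 s, during which the arm holds its last target. There are 200 camera calls.

### The job

Tidy the painting table: pull the rack's tray all the way out by its red tab, stand the paint jars that are on the table in their numbered pockets, in order of number (1 white, 2 yellow, 3 red, 4 blue, 5 black; the dots count the number, and the pocket of a colour that is missing stays empty), then push the loaded tray back until you feel its stop. Also put the brush, the masking tape and the cork sanding block into the open green tool box, at any time. Leave the spare cap, bottle and can where they are.

Things in the scene. Friction and masses are not known exactly. Their poses are not given: they have to be found in the camera images.
- tray (a joint): Travel of the tray out of the rack, m: 0 = fully home against its rear stop, 0.10 = fully out towards the robot against its front stop. It slides with about 2.5 N of friction and stays where it is left. At the start it is nearly home. The fixed wooden rack is 334 mm wide, its side panels, back and cover 99 mm high, with 12 mm high rails 235 mm forward at both sides.
- tab (a point): Centre of the top edge of the tray's pull tab, an upright red plate mid-front: 10 mm thick along the slide, 40 mm wide, top 72 mm above the table, standing 60 mm above the tray's front shelf. x points along the slide into the rack (the tray comes out along -x), y towards pocket 1, z up. 48 mm are free between the tab and the pocket wall behind it; ahead of it the tray ends 7 mm on.
- pocket1 (a point): Centre of the floor of pocket 1 (1 white dot in front), for the white jar; moves with the tray. Pocket 56 mm square, walls 15 mm high, floor 9 mm above the table; 60 mm apart, number 1 leftmost seen from the robot. x points into the rack, y along the row to pocket 1. The clear cover (99 mm high) starts 80 mm beyond it with the tray out; home, the row is under it.
- pocket2 (a point): Centre of the floor of pocket 2 (2 white dots in front), for the yellow jar; moves with the tray. Pocket 56 mm square, walls 15 mm high, floor 9 mm above the table; 60 mm apart, number 1 leftmost seen from the robot. x points into the rack, y along the row to pocket 1. The clear cover (99 mm high) starts 80 mm beyond it with the tray out; home, the row is under it.
- pocket3 (a point): Centre of the floor of pocket 3 (3 white dots in front), for the red jar; moves with the tray. Pocket 56 mm square, walls 15 mm high, floor 9 mm above the table; 60 mm apart, number 1 leftmost seen from the robot. x points into the rack, y along the row to pocket 1. The clear cover (99 mm high) starts 80 mm beyond it with the tray out; home, the row is under it.
- pocket4 (a point): Centre of the floor of pocket 4 (4 white dots in front), for the blue jar; moves with the tray. Pocket 56 mm square, walls 15 mm high, floor 9 mm above the table; 60 mm apart, number 1 leftmost seen from the robot. x points into the rack, y along the row to pocket 1. The clear cover (99 mm high) starts 80 mm beyond it with the tray out; home, the row is under it.
- pocket5 (a point): Centre of the floor of pocket 5 (5 white dots in front), for the black jar; moves with the tray. Pocket 56 mm square, walls 15 mm high, floor 9 mm above the table; 60 mm apart, number 1 leftmost seen from the robot. x points into the rack, y along the row to pocket 1. The clear cover (99 mm high) starts 80 mm beyond it with the tray out; home, the row is under it.
- jar_white: Paint jar with a white body and cap, a cylinder 44 mm in diameter and 55 mm tall, 70 to 160 g. Origin: centre of its underside; z up its axis. May be absent. Its place is pocket 1.
- jar_yellow: Paint jar with a yellow body and cap, a cylinder 44 mm in diameter and 55 mm tall, 70 to 160 g. Origin: centre of its underside; z up its axis. May be absent. Its place is pocket 2.
- jar_red: Paint jar with a red body and cap, a cylinder 44 mm in diameter and 55 mm tall, 70 to 160 g. Origin: centre of its underside; z up its axis. May be absent. Its place is pocket 3.
- jar_blue: Paint jar with a blue body and cap, a cylinder 44 mm in diameter and 55 mm tall, 70 to 160 g. Origin: centre of its underside; z up its axis. May be absent. Its place is pocket 4.
- jar_black: Paint jar with a black body and cap, a cylinder 44 mm in diameter and 55 mm tall, 70 to 160 g. Origin: centre of its underside; z up its axis. May be absent. Its place is pocket 5.
- toolbox_in (a point): Centre of the inner floor (5 mm above the table) of the open green tool box, fixed: 190 mm long along its x, 130 mm along y outside, walls 5 mm thick, rim 38 mm above the table.
- brush: Flat paint brush lying flat, 140 mm long: light wooden handle 90 mm x 14 mm x 10 mm thick, then steel ferrule (22 mm wide) and black bristles (24 mm wide). x runs from handle to bristles, from -70 to +70 mm; handle from -70 to +20 mm. Origin mid-length at its underside.
- tape: Roll of cream masking tape lying flat: 58 mm outer diameter, 38 mm hole, 22 mm high. Origin: centre of its underside.
- sander: Cork sanding block 60 mm along x, 34 mm along y, 25 mm high, brown underside. Origin: centre of its underside.
- spare_cap: Bystander: orange spare cap, 30 mm across, 11 mm high. Origin: underside.
- amber_bottle: Bystander: amber glass bottle, 64 mm across, 220 mm high. Origin: underside.
- varnish: Bystander: grey can, 60 mm across, 70 mm high. Origin: underside.
Mind the look-alikes: they are no part of the job. Of the things that look like the jar_red, take the one that is farthest to the robot's right at the start. Several things have the shape of the sander; the one meant has the colours described above.

How it is judged (in metres and radians):
On the way, in this order (a step that is already met when the one before it is completed fails the run):
1. the tray is pulled out to its front stop (over 90 of its 100 mm) (value of joint tray above 0.09 m), for 0.2 s.
2. the white jar stands in pocket 1, let go (horizontal distance between jar_white and pocket1 below 0.014 m and z of jar_white in the frame of pocket1 between -0.007 and 0.007 m and angle between jar_white's own z axis and vertical below 0.15 rad and contact force between the fingers and jar_white below 0.1 N), for 0.2 s.
3. the yellow jar stands in pocket 2, let go (horizontal distance between jar_yellow and pocket2 below 0.014 m and z of jar_yellow in the frame of pocket2 between -0.007 and 0.007 m and angle between jar_yellow's own z axis and vertical below 0.15 rad and contact force between the fingers and jar_yellow below 0.1 N), for 0.2 s.
4. the red jar stands in pocket 3, let go (horizontal distance between jar_red and pocket3 below 0.014 m and z of jar_red in the frame of pocket3 between -0.007 and 0.007 m and angle between jar_red's own z axis and vertical below 0.15 rad and contact force between the fingers and jar_red below 0.1 N), for 0.2 s.
5. the blue jar stands in pocket 4, let go (horizontal distance between jar_blue and pocket4 below 0.014 m and z of jar_blue in the frame of pocket4 between -0.007 and 0.007 m and angle between jar_blue's own z axis and vertical below 0.15 rad and contact force between the fingers and jar_blue below 0.1 N), for 0.2 s.
6. the black jar stands in pocket 5, let go (horizontal distance between jar_black and pocket5 below 0.014 m and z of jar_black in the frame of pocket5 between -0.007 and 0.007 m and angle between jar_black's own z axis and vertical below 0.15 rad and contact force between the fingers and jar_black below 0.1 N), for 0.2 s.
7. with the jars in their pockets the tray is pushed home to its stop (within 4 mm) (horizontal distance between jar_white and pocket1 below 0.014 m and z of jar_white in the frame of pocket1 between -0.007 and 0.007 m and angle between each of jar_white, jar_yellow, jar_red, jar_blue, jar_black's own z axis and vertical below 0.15 rad and horizontal distance between jar_yellow and pocket2 below 0.014 m and z of jar_yellow in the frame of pocket2 between -0.007 and 0.007 m and horizontal distance between jar_red and pocket3 below 0.014 m and z of jar_red in the frame of pocket3 between -0.007 and 0.007 m and horizontal distance between jar_blue and pocket4 below 0.014 m and z of jar_blue in the frame of pocket4 between -0.007 and 0.007 m and horizontal distance between jar_black and pocket5 below 0.014 m and z of jar_black in the frame of pocket5 between -0.007 and 0.007 m and value of joint tray below 0.004 m), for 0.2 s.
At the end, for the whole second after the job is handed in: Each jar present stands upright (0.15 rad) on its own pocket's floor (within 14 mm of its centre, 7 mm in height), the tray is within 4 mm of its home stop, and brush, tape and block lie in the tool box (origins within 80 x 55 mm of its centre, at most 38 mm over its floor), at rest (all of step 7 and linear speed of each of jar_white, jar_yellow, jar_red, jar_blue, jar_black, brush, tape, sander below 0.03 m/s and x of brush in the frame of toolbox_in between -0.08 and 0.08 m and y of brush in the frame of toolbox_in between -0.055 and 0.055 m and z of each of brush, tape, sander in the frame of toolbox_in below 0.038 m and x of tape in the frame of toolbox_in between -0.08 and 0.08 m and y of tape in the frame of toolbox_in between -0.055 and 0.055 m and x of sander in the frame of toolbox_in between -0.08 and 0.08 m and y of sander in the frame of toolbox_in between -0.055 and 0.055 m); the robot touches nothing.
It fails at once if a bystander (spare cap, bottle, can) is moved by more than 40 mm (distance of any of spare_cap, amber_bottle, varnish from where it was at the start of the episode above 0.04 m).
Of jar_white, jar_yellow, jar_red, jar_blue, jar_black only 2 to 4 are there at a start; the rules pass over those that are not, and their reading is None.
At some moment in a run one of jar_white, jar_yellow, jar_red, jar_blue, jar_black, brush, tape, sander may be knocked a few centimetres aside while the robot is not near it.
It also fails if it takes over 210 s, if anything falls off the work surface, if the arm or the gripper's body presses on something with over 40 N, if the wrist force passes 120 N, or if a joint passes its speed limit or range.

## Working session

There is one attempt and no reset: what is moved stays moved. The work goes in short steps, Python scripts to look and compute and a tool call to move; the robot and the scene stay as the last step left them, time stands still between calls to the robot, and variables do not carry over. Pictures are saved under pics/ and viewed, at most 16 in all, crops included, and the job is handed in when it is done.

Besides the shell and the picture viewer there is one more tool, called after "Request:" in YAML: its name, and indented under it one key for each argument. apply_moves: Moves the arm, as the interface text tells. Its arguments: {"type":"object","properties":{"commands":{"type":"array","items":{"type":"number"}},"force":{"type":"number"}},"required":["commands"]}

```bash
mkdir -p pics; ls
python3 - <<'E'
from station import sensors, imaging
import cv2
s=sensors.read_state(); print(s)
for n in("top","scene"):
    p=imaging.get_image(n); print(n,p["intrinsics"],p["eye"],p["attitude"],p["shot"])
    cv2.imwrite(f"pics/{n}0.png",cv2.resize(p["pixels"][:,:,::-1],(800,600),interpolation=cv2.INTER_CUBIC))
E
```

```text
pics
{'time': 0.0, 'joints': array([-1.28146092e+00,  5.28455961e-01,  1.43389696e+00, -1.31745197e-05,
        1.18139389e+00, -1.78508355e-01]), 'qvel': array([ 0.00075801,  0.00158957, -0.00030014,  0.00056947,  0.00130543,
       -0.00012768]), 'effort': array([-4.74158260e-04, -4.42353129e+01, -1.78028351e+01, -1.47902065e-04,
        8.54156184e-03,  5.44845832e-06]), 'ee_pos': array([ 281.66377384, -557.13681394,  230.34158666]), 'tcp_rot': array([-3.13947056e+00, -3.70511970e-04,  4.67848388e-01]), 'force': array([-0.19885136,  0.61975379, -0.32187698]), 'moment': array([ 0.07420696, -0.01782463,  0.00420962]), 'grip_force': 0.0, 'gripper_width': 85.05264685195472}
top [[363.23398519   0.         254.537573  ]
 [  0.         363.23398519 191.56774984]
 [  0.           0.           1.        ]] [429.49052319  40.9963963  930.15539981] [-2.97576764  0.03866276 -1.55222938] 1
scene [[415.43940681   0.         256.25819355]
 [  0.         415.43940681 196.77710546]
 [  0.           0.           1.        ]] [939.0166551  668.57018394 882.08353594] [-2.41432958 -0.0123561   2.56474074] 2
```

View pics/top0.png

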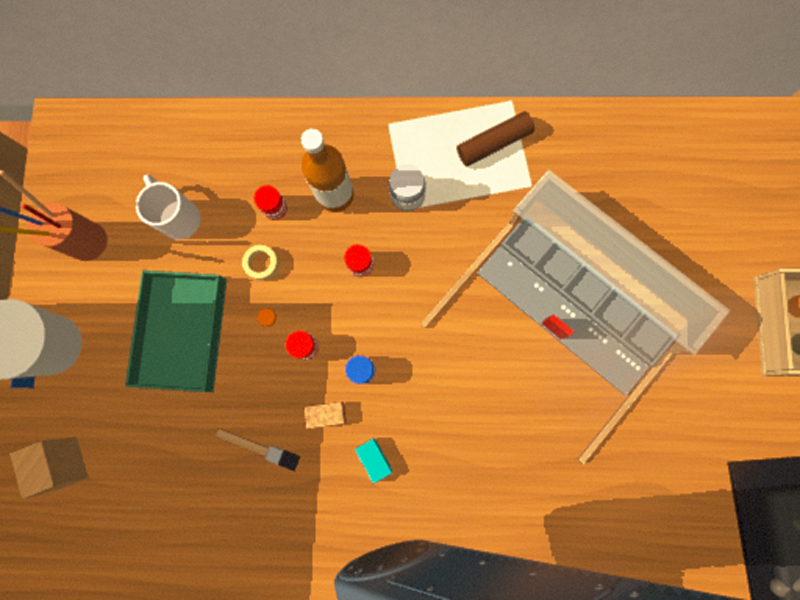

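View pics/scene0.png

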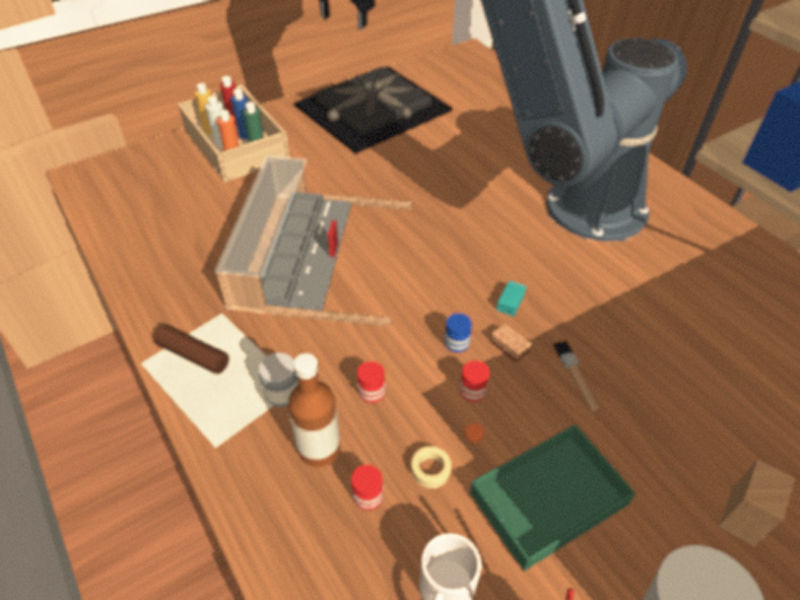

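Top view: red jars at (358,260), (268,200) and (300,345), and a blue jar at (360,370). The tape is at (260,262), cork block at (325,415), brush from (218,432) to (298,460), and green box around (178,330). The red tab is at (557,326). No white, yellow or black jar is visible so far. The scene view agrees with this.

```bash
cat > h.py <<'E'
import numpy as np, cv2
from scipy.spatial.transform import Rotation as R
from scipy.optimize import least_squares
from station import sensors, imaging, spotter
def cam(p): return np.array(p["intrinsics"]),np.array(p["eye"]),R.from_euler("xyz",p["attitude"]).as_matrix()
def proj(p,X):
    K,e,A=cam(p); c=(np.atleast_2d(X)-e)@A@K.T; return c[:,:2]/c[:,2:]
def back(p,uv,z):
    K,e,A=cam(p); uv=np.atleast_2d(uv).astype(float)
    d=np.c_[uv,np.ones(len(uv))]@np.linalg.inv(K).T@A.T; return e+d*((z-e[2])/d[:,2])[:,None]
def spot(p,name):
    r=spotter.spot_in(name,p); return [(np.array(q["bbox"])*[512,384,512,384],q["confidence"]) for q in r]
def cyl(r,h):
    a=np.linspace(0,2*np.pi,36); c=np.c_[r*np.cos(a),r*np.sin(a)]
    return np.r_[np.c_[c,0*a],np.c_[c,0*a+h]]
def fitcyl(obs,r,h,x0):
    "obs: (picture,bbox); fits x,y"
    M=cyl(r,h)
    def f(q):
        o=[]
        for p,b in obs:
            u=proj(p,M+[q[0],q[1],0]); o+=list(np.r_[u.min(0),u.max(0)]-b)
        return o
    s=least_squares(f,x0[:2]); return s.x,np.sqrt(np.mean(s.fun**2))
E
python3 - <<'E'
from h import *
t=imaging.get_image("top"); s=imaging.get_image("scene")
for n in ["jar_white","jar_yellow","jar_red","jar_blue","jar_black","brush","tape","sander","spare_cap","amber_bottle","varnish","toolbox_in","tab"]:
    for nm,p in(("top",t),("scene",s)):
        for b,c in spot(p,n):
            if c<.3: continue
            m=(b[:2]+b[2:])/2; print(n,nm,b.round(1),round(c,2),back(p,m,25)[0].round()[:2])
cv2.imwrite("pics/rt.png",cv2.resize(t["pixels"][105:300,265:475,::-1],None,fx=3.07,fy=3.07,interpolation=cv2.INTER_CUBIC))
cv2.imwrite("pics/rs.png",cv2.resize(s["pixels"][90:220,130:290,::-1],None,fx=4.5,fy=4.5,interpolation=cv2.INTER_CUBIC))
E
```

```text
jar_red top [182.3 212.7 204.8 232.6] 0.83 [500. 230.]
jar_red top [160.5 114.8 183.3 142.2] 0.7 [746. 299.]
jar_red top [219.  157.3 240.5 176.6] 0.64 [644. 144.]
jar_red scene [292.4 227.6 314.1 259.7] 0.73 [500. 231.]
jar_red scene [231.  231.8 252.1 254.6] 0.61 [630. 146.]
jar_red scene [228.1 298.6 245.8 324.2] 0.56 [736. 297.]
jar_red scene [166.5 122.3 224.1 203.4] 0.33 [ 593. -175.]
jar_blue top [223.9 226.8 241.2 244.9] 0.76 [468. 131.]
jar_blue scene [285.7 198.8 306.1 225.1] 0.77 [454. 138.]
jar_black top [220.1 157.1 240.9 177.8] 0.62 [642. 142.]
brush top [142.4 273.5 191.9 300.6] 0.81 [341. 288.]
brush top [305.9 141.  431.9 253.8] 0.49 [ 569. -207.]
brush top [156.8 158.7 178.1 180.1] 0.45 [636. 305.]
brush scene [359.1 219.5 382.8 263.1] 0.76 [351. 317.]
tape top [154.  155.  176.9 180.7] 0.53 [640. 310.]
tape scene [266.1 287.9 289.9 313.6] 0.68 [644. 325.]
tape scene [164.4 225.  191.3 261.7] 0.54 [765.  60.]
sander top [196.1 254.8 220.9 277.7] 0.72 [393. 189.]
sander top [229.9 281.  250.6 310.4] 0.64 [325. 109.]
sander scene [315.4 208.7 336.7 231.2] 0.72 [403. 202.]
sander scene [317.7 180.  334.2 203.1] 0.63 [339. 123.]
spare_cap scene [298.5 271.2 310.6 282.8] 0.59 [556. 309.]
amber_bottle top [194.5  81.2 224.9 134.1] 0.57 [804. 202.]
amber_bottle top [247.2 105.  271.2 133.4] 0.53 [772.  70.]
amber_bottle scene [185.7 225.8 217.4 298.4] 0.86 [741. 141.]
varnish top [248.8 108.7 273.4 134.6] 0.91 [766.  65.]
varnish scene [302.5 270.3 407.6 362.4] 0.57 [523. 448.]
toolbox_in top [ 79.8 169.4 144.4 254.1] 0.68 [524. 440.]
toolbox_in top [153.2 156.2 179.5 182.3] 0.46 [636. 308.]
toolbox_in scene [301.  269.8 403.7 363.6] 0.84 [528. 445.]
tab top [304.7 143.1 431.9 252.6] 0.58 [ 568. -205.]
tab scene [162.8 124.7 223.7 198.2] 0.69 [ 596. -184.]
```

View pics/rt.png

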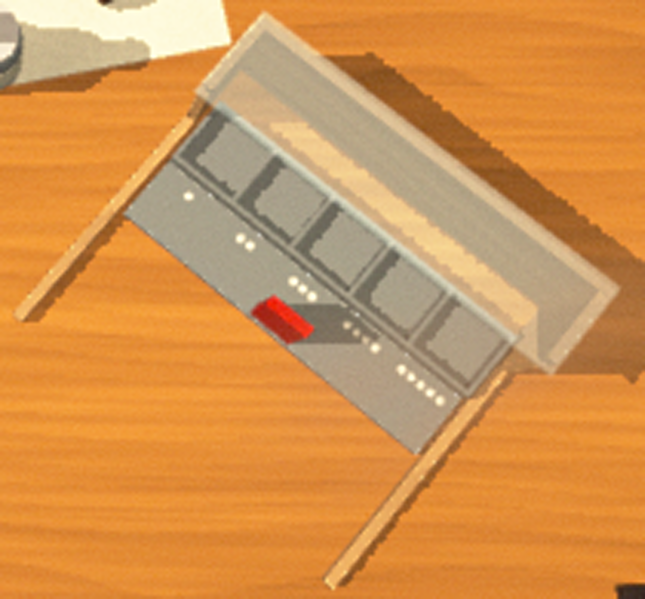

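View pics/rs.png

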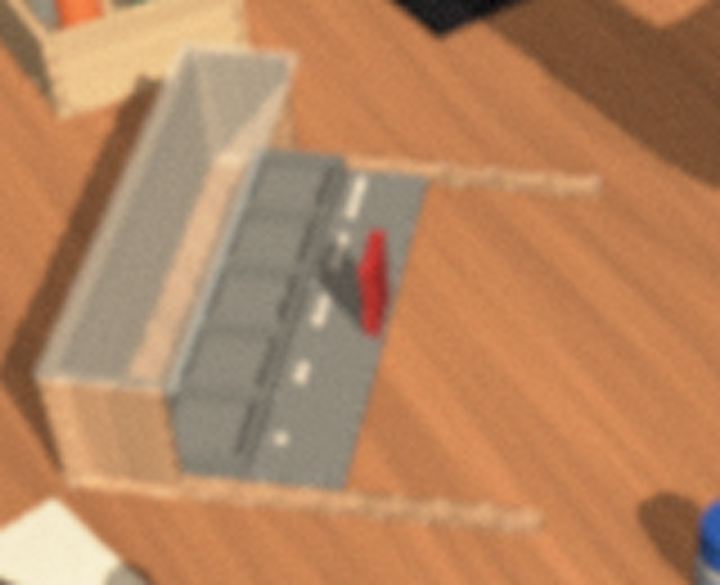

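Run:
```python
from h import *
t=imaging.get_image("top"); s=imaging.get_image("scene")
T=lambda u,v:(265+u/3.07,105+v/3.07); S=lambda u,v:(130+u/4.5,90+v/4.5)
# params: X,Y,yaw,D,xf
def pts(D,xf):return [
 (t,T(198,92),(0,167,99)),(t,T(265,13),(D,167,99)),(t,T(618,290),(D,-167,99)),(t,T(550,373),(0,-167,99)),
 (s,S(40,375),(D,167,99)),(s,S(170,385),(0,167,99)),(s,S(185,48),(D,-167,99)),(s,S(297,55),(0,-167,99)),
 (t,T(17,318),(-235,167,12)),(t,T(343,588),(-235,-167,12)),(s,S(540,520),(-235,167,12)),(s,S(600,178),(-235,-167,12)),
 (t,T(125,213),(xf,150,12)),(t,T(418,453),(xf,-150,12)),(s,S(348,487),(xf,150,12)),(s,S(427,180),(xf,-150,12)),
 (t,T(290,314),(xf+12,0,72))]
def W(q,m):
    c,n=np.cos(q[2]),np.sin(q[2]); return np.array([q[0]+c*m[0]-n*m[1],q[1]+n*m[0]+c*m[1],m[2]])
def f(q): return np.concatenate([proj(p,W(q,m))[0]-u for p,u,m in pts(q[3],q[4])])
r=least_squares(f,[620,-180,-.6,100,-100],loss="soft_l1"); q=r.x
print(q.round(3)); print(f(q).reshape(-1,2).round(1).tolist())
print("tab",W(q,(q[4]+12,0,72)).round(1))
np.save("rack.npy",q)
for n,h,pr in(("jar_red",55,[(0,2),(1,1),(2,0)]),):
    pass
bt=spot(t,"jar_red");bs=spot(s,"jar_red")
print([back(t,(b[:2]+b[2:])/2,40)[0].round()[:2] for b,c in bt])
for b,c in bt:
    x0=back(t,(b[:2]+b[2:])/2,40)[0]
    best=min((fitcyl([(t,b),(s,b2)],22,55,x0) for b2,_ in bs),key=lambda z:z[1]); print("red",best)
for n,r_,h in(("jar_blue",22,55),("tape",29,22)):
    b=spot(t,n);b2=spot(s,n); print(n,fitcyl([(t,b[0][0]),(s,b2[0][0])],r_,h,back(t,(b[0][0][:2]+b[0][0][2:])/2,30)[0]), len(b))
# segmentation yaw: sander & brush in top
im=t["pixels"].astype(np.uint8); hsv=cv2.cvtColor(im,cv2.COLOR_RGB2HSV)
for n in("sander","brush","toolbox"):
    if n=="toolbox": m=cv2.inRange(hsv,(60,60,10),(88,255,150)); z=38; box=(75,165,150,260)
    elif n=="sander": box=(190,250,228,282);z=25
    else: box=(130,268,200,308);z=8
    print(n, im[box[1]:box[3]:6,box[0]:box[2]:6].tolist() if n!="toolbox" else "")  if 0 else None
    if n=="toolbox":
        m=m[box[1]:box[3],box[0]:box[2]]
        k,_=cv2.findContours(m,cv2.RETR_EXTERNAL,cv2.CHAIN_APPROX_NONE); k=max(k,key=cv2.contourArea)
        w=back(t,k.reshape(-1,2)+[box[0],box[1]]+0.0,z)[:,:2]; print(n,cv2.minAreaRect(w.astype(np.float32)))
g=im[250:315,135:260]; cv2.imwrite("pics/bs.png",cv2.resize(g[:,:,::-1],None,fx=6,fy=6,interpolation=cv2.INTER_CUBIC))
g=im[160:265,70:155]; cv2.imwrite("pics/bx.png",cv2.resize(g[:,:,::-1],None,fx=5,fy=5,interpolation=cv2.INTER_CUBIC))
```

```text
[ 606.963 -229.542   -0.698   72.013 -100.642]
[[1.0, -3.4], [-1.7, 0.3], [-0.0, 0.4], [2.9, -2.5], [-0.9, -0.1], [-3.2, 0.3], [-0.6, -1.4], [-3.3, -1.0], [-4.6, 1.9], [-5.9, 3.9], [2.9, 0.6], [2.4, -0.3], [-0.6, 1.0], [-1.7, 0.6], [-1.3, -1.4], [-0.4, -1.0], [0.7, -0.4]]
tab [ 539.  -172.6   72. ]
[array([643., 140.]), array([501., 228.]), array([736., 295.])]
red (array([642.77422063, 144.58706433]), np.float64(2.2699697914692702))
red (array([500.44615705, 229.22021341]), np.float64(1.629903881021347))
red (array([736.79387186, 297.40029908]), np.float64(1.7925679353281188))
jar_blue (array([463.94457647, 135.37028036]), np.float64(1.6227832302434917)) 2
tape (array([640.31482826, 314.00371103]), np.float64(1.5955463245691703)) 1
toolbox ((524.485595703125, 433.583984375), (139.37315368652344, 186.068115234375), 87.08779907226562)
```

View pics/bs.png

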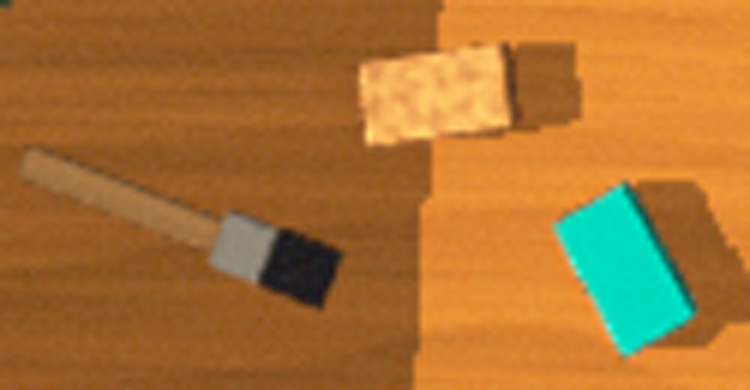

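The crop shows the cork block with corners at about (358,66), (505,43), (512,130) and (368,146). The brush runs from (27,160) to (330,280), and the teal look-alike is at (625,270).

Run:
```python
from h import *
t=imaging.get_image("top"); s=imaging.get_image("scene")
T=lambda u,v:(265+u/3.07,105+v/3.07); S=lambda u,v:(130+u/4.5,90+v/4.5)
def pts(D,xf,L,h,hr):return [
 (t,T(198,92),(0,167,99)),(t,T(265,13),(D,167,99)),(t,T(618,290),(D,-167,99)),(t,T(550,373),(0,-167,99)),
 (s,S(40,375),(D,167,99)),(s,S(170,385),(0,167,99)),(s,S(185,48),(D,-167,99)),(s,S(297,55),(0,-167,99)),
 (t,T(17,318),(-L,hr,12)),(t,T(343,588),(-L,-hr,12)),(s,S(540,520),(-L,hr,12)),(s,S(600,178),(-L,-hr,12)),
 (t,T(125,213),(xf,h,12)),(t,T(418,453),(xf,-h,12)),(s,S(348,487),(xf,h,12)),(s,S(427,180),(xf,-h,12)),
 (t,T(290,314),(xf+12,0,72))]
def W(q,m):
    c,n=np.cos(q[2]),np.sin(q[2]); return np.array([q[0]+c*m[0]-n*m[1],q[1]+n*m[0]+c*m[1],m[2]])
def f(q): return np.concatenate([proj(p,W(q,m))[0]-u for p,u,m in pts(*q[3:])])
r=least_squares(f,[620,-180,-.6,100,-100,235,150,167]); q=r.x
print(q.round(3)); print(f(q).reshape(-1,2).round(1).tolist())
print("tab",W(q,(q[4]+12,0,72)).round(1))
c=lambda *a:[(135+u/6,250+v/6) for u,v in a]
w=back(t,c((358,66),(505,43),(512,130),(368,146)),25)[:,:2]; print("sander",w.round(),w.mean(0).round(1))
print("  edges",w[1]-w[0],w[2]-w[3],np.linalg.norm(w[1]-w[0]))
w=back(t,c((27,160),(330,280)),8)[:,:2]; d=w[1]-w[0]; print("brush",w.round(),w.mean(0).round(1),np.linalg.norm(d),np.degrees(np.arctan2(d[1],d[0])))
```

```text
[ 599.808 -224.554   -0.694   80.914  -91.754  214.687  151.329  166.688]
[[-1.3, -0.3], [-1.6, 0.5], [0.4, 0.2], [1.0, 0.4], [-0.7, -0.2], [0.4, 0.4], [-0.9, -1.5], [-0.8, -1.0], [-1.2, -0.8], [-2.2, 0.3], [-0.9, -0.3], [-1.3, -0.9], [-0.8, 1.1], [-0.6, 1.0], [-1.1, -1.4], [-0.6, -1.5], [1.1, -0.2]]
tab [ 538.5 -173.6   72. ]
sander [[405. 223.]
 [416. 163.]
 [381. 159.]
 [373. 218.]] [393.6 190.7]
  edges [ 10.45372996 -60.34211307] [  7.60002064 -58.8341201 ] 61.24092651138241
brush [[363. 364.]
 [318. 234.]] [340.6 299.3] 137.6860118590962 -109.31375898225022
```

View pics/bx.png

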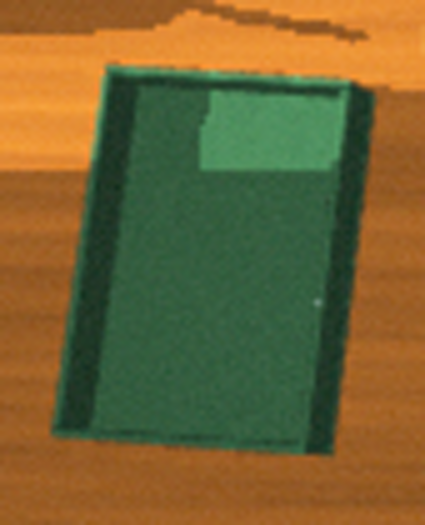

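Box rim corners in the crop are (107,68), (350,83), (310,450) and (55,435), and its interior is empty. I'll start with the tab.

```bash
cat >> h.py <<'E'
def plan(*wps):
    "wps: x,y,z,yaw(rad) world; prints tool-frame shift (m) and turn about tool z (deg) from the present pose"
    s=sensors.read_state(); A=R.from_euler("xyz",s["tcp_rot"])
    print("now",s["ee_pos"].round(1),s["tcp_rot"].round(3),"t",round(s["time"],2),"F",s["force"].round(1),"w",round(s["gripper_width"],1))
    for w in wps:
        d=A.inv().apply(np.array(w[:3])-s["ee_pos"])/1000
        v=np.degrees((A.inv()*R.from_euler("xyz",[np.pi,0,w[3]])).as_rotvec())
        print(d.round(4),v.round(1),"rows",round(max(np.linalg.norm(d)/.0625,np.linalg.norm(v)/10.7),1))
E
python3 - <<'E'
from h import *
plan((538.5,-173.6,140,.877),(538.5,-173.6,36,.877))
t=imaging.get_image("top")
w=back(t,[(70+u/5,160+v/5) for u,v in((107,68),(350,83),(310,450),(55,435))],38)[:,:2]; print(w.round(),w.mean(0),np.degrees(np.arctan2(*(w[0]-w[3])[::-1])))
E
```

```text
now [ 281.8 -557.8  231.3] [-3.142  0.     0.468] t 2.0 F [-0.4  0.3  0.2] w 85.5
[ 0.4023 -0.2272  0.0913] [ -0.    0.  -23.4] rows 7.5
[ 0.4023 -0.2272  0.1953] [ -0.    0.  -23.4] rows 8.0
[[620. 497.]
 [613. 370.]
 [429. 377.]
 [434. 506.]] [524.00003379 437.41114125] -2.6953807751765986
```

Request:
apply_moves:
  commands: [0.402,-0.227,0.091,0,0,-23.4,0.5,0.402,-0.227,0.091,0,0,-23.4,0.5,0.402,-0.227,0.091,0,0,-23.4,0.5,0.402,-0.227,0.091,0,0,-23.4,0.5,0.402,-0.227,0.091,0,0,-23.4,0.5,0.402,-0.227,0.091,0,0,-23.4,0.5,0.402,-0.227,0.091,0,0,-23.4,0.5,0.402,-0.227,0.091,0,0,-23.4,0.5,0.402,-0.227,0.091,0,0,-23.4,0.5,0.402,-0.227,0.091,0,0,-23.4,0.5]

```text
time: 3.3
ee_pos: [538.2, -174.4, 140.5]
tcp_rot: [3.141, 0.0, 0.876]
force: [-0.0, 0.1, -0.2]
gripper_width: 43.0
grip_force: 0.0
```

Run:
```python
from h import *
plan((538.5,-173.6,140,.877),(538.5,-173.6,36,.877))
s=imaging.get_image("scene");cv2.imwrite("pics/s1.png",cv2.resize(s["pixels"][40:240,100:366,::-1],None,fx=3,fy=3,interpolation=cv2.INTER_CUBIC))
```

```text
now [ 538.2 -174.4  140.5] [3.141 0.    0.876] t 3.3 F [-0.   0.1 -0.2] w 43.0
[ 0.0008 -0.0003  0.0005] [ 0.  0. -0.] rows 0.0
[ 0.0008 -0.0004  0.1045] [ 0.  0. -0.] rows 1.7
```

View pics/s1.png

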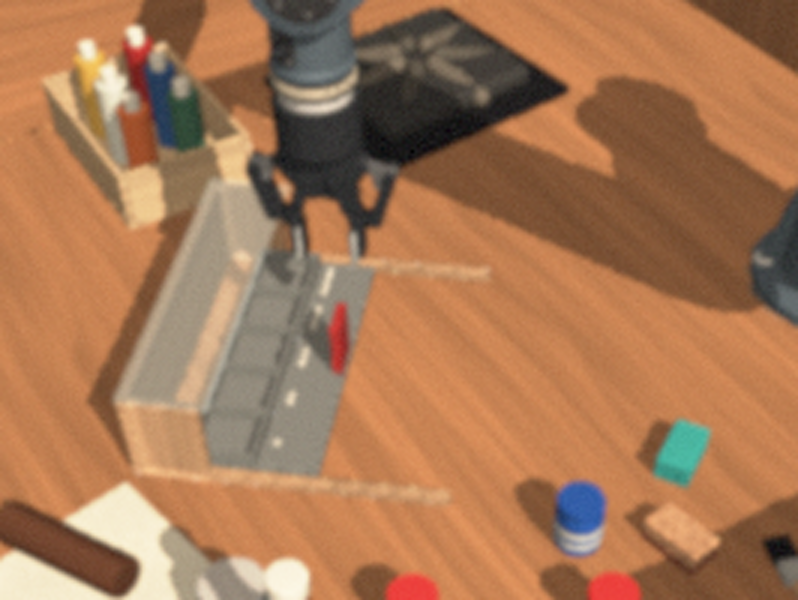

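The fingertips at (300–357,258) are centred above the tab at (339,307), with one on each side. I see no other jar where the arm was blocking the view before. Going down to grip.

Request:
apply_moves:
  commands: [0.001,0,0.05,0,0,0,0.5,0.001,0,0.09,0,0,0,0.5,0.001,0,0.102,0,0,0,0.5,0.001,0,0.102,0,0,0,0.5,0.001,0,0.102,0,0,0,0,0.001,0,0.102,0,0,0,0,0.001,0,0.102,0,0,0,0,0.001,0,0.102,0,0,0,0]
  force: 40

```text
time: 4.35
ee_pos: [539.1, -173.3, 39.9]
tcp_rot: [3.14, -0.0, 0.876]
force: [-1.8, 0.6, 7.0]
gripper_width: 9.2
grip_force: 40.2
```

Request:
apply_moves:
  commands: [0,-0.02,0,0,0,0,0,0,-0.04,0,0,0,0,0,0,-0.06,0,0,0,0,0,0,-0.075,0,0,0,0,0,0,-0.085,0,0,0,0,0,0,-0.09,0,0,0,0,0,0,-0.093,0,0,0,0,0,0,-0.096,0,0,0,0,0,0,-0.096,0,0,0,0,0]

```text
time: 5.48
ee_pos: [473.9, -118.4, 39.9]
tcp_rot: [3.12, -0.003, 0.877]
force: [8.2, -15.7, -3.4]
gripper_width: 9.7
grip_force: 47.7
```

Request:
apply_moves:
  commands: [0,0.01,0,0,0,0,0,0,0.01,0,0,0,0,0.5,0,0.01,0,0,0,0,0.5,0,0.01,0,0,0,0,0.5,0,0.01,-0.06,0,0,0,0.6,0,0.01,-0.12,0,0,0,0.8,0,0.01,-0.16,0,0,0,0.8,0,0.01,-0.16,0,0,0,0.8,0,0.01,-0.16,0,0,0,0.8]

```text
time: 6.6
ee_pos: [472.0, -117.6, 197.6]
tcp_rot: [-3.14, 0.0, 0.876]
force: [-0.1, -0.3, -0.8]
gripper_width: 68.1
grip_force: 0.0
```

Run:
```python
from h import *
plan((643,144.6,160,.877),(643,144.6,26,.877))
```

```text
now [ 472.  -117.6  197.6] [-3.14   0.     0.876] t 6.6 F [-0.1 -0.3 -0.8] w 68.1
[ 0.3109 -0.0363  0.0375] [-0.1  0.  -0. ] rows 5.0
[ 0.311  -0.036   0.1715] [-0.1  0.  -0. ] rows 5.7
```

Request:
apply_moves:
  commands: [0.06,-0.007,0.03,0,0,0,0.85,0.12,-0.014,0.037,0,0,0,0.85,0.18,-0.021,0.037,0,0,0,0.85,0.24,-0.028,0.037,0,0,0,0.85,0.3,-0.035,0.037,0,0,0,0.85,0.311,-0.036,0.037,0,0,0,0.85,0.311,-0.036,0.037,0,0,0,0.85,0.311,-0.036,0.037,0,0,0,0.85]

```text
time: 7.6
ee_pos: [642.7, 142.3, 160.1]
tcp_rot: [-3.139, 0.003, 0.875]
force: [-0.5, -1.1, 1.1]
gripper_width: 72.9
grip_force: 0.0
```

Run:
```python
from h import *
t=imaging.get_image("top"); s=imaging.get_image("scene")
o=np.array([599.8,-224.55]); a=-.694; d=np.array([np.cos(a),np.sin(a)]); n=np.array([-d[1],d[0]])
im=t["pixels"][:,:,::-1].copy(); 
g=cv2.resize(im[110:300,265:475],None,fx=3.1,fy=3.1,interpolation=cv2.INTER_CUBIC)
gs=cv2.resize(s["pixels"][80:330,150:400,::-1],None,fx=2.4,fy=2.4,interpolation=cv2.INTER_CUBIC)
for k in range(5):
    c=o-80*d+(120-60*k)*n
    q=np.array([np.r_[c+sx*28*d+sy*28*n,24] for sx,sy in((-1,-1),(1,-1),(1,1),(-1,1))])
    cv2.polylines(g,[((proj(t,q)-[265,110]+.5)*3.1).astype(np.int32)],True,(0,255,0),1)
    cv2.polylines(gs,[((proj(s,q)-[150,80]+.5)*2.4).astype(np.int32)],True,(0,255,0),1)
cv2.imwrite("pics/p2.png",np.hstack([g[:589,:],]) ); 
cv2.imwrite("pics/p3.png",gs)
```

```text
(no output)
```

View pics/p2.png

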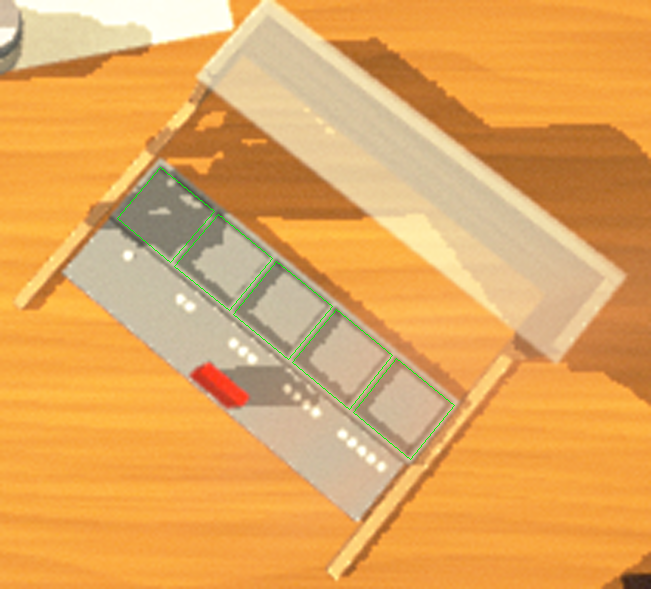

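View pics/p3.png

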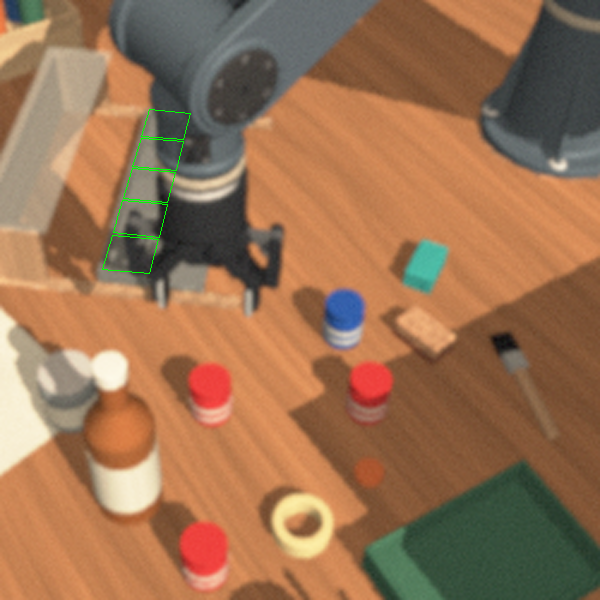

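Both overlays match the tray pockets closely. The only jars are red and blue, so I'll grasp the rightmost red jar.

Request:
apply_moves:
  commands: [0,0,0.05,0,0,0,0.85,0,0,0.1,0,0,0,0.85,0,0,0.136,0,0,0,0.85,0,0,0.136,0,0,0,0.85,0,0,0.136,0,0,0,0.2,0,0,0.136,0,0,0,0.2,0,0,0.136,0,0,0,0.2,0,0,0.136,0,0,0,0.2]
  force: 30

```text
time: 8.7
ee_pos: [646.0, 143.8, 27.9]
tcp_rot: [3.138, -0.003, 0.876]
force: [0.2, -0.4, 8.0]
gripper_width: 43.2
grip_force: 31.4
```

Run:
```python
from h import *
plan((643,144.6,150,.877),(538.4,-173.4,150,.877),(538.4,-173.4,36,.877))
```

```text
now [646.  143.8  27.9] [ 3.138e+00 -3.000e-03  8.760e-01] t 8.7 F [ 0.2 -0.4  8. ] w 43.2
[-0.001  -0.0024 -0.1221] [ 0.2 -0.2 -0. ] rows 2.0
[-0.3123  0.1207 -0.1226] [ 0.2 -0.2 -0. ] rows 5.7
[-0.3126  0.1203 -0.0086] [ 0.2 -0.2 -0. ] rows 5.4
```

Request:
apply_moves:
  commands: [0,0,-0.06,0,0,0,0.2,-0.001,0,-0.12,0,0,0,0.2,-0.05,0.02,-0.124,0,0,0,0.2,-0.1,0.04,-0.124,0,0,0,0.2,-0.155,0.06,-0.124,0,0,0,0.2,-0.21,0.08,-0.124,0,0,0,0.2,-0.26,0.1,-0.124,0,0,0,0.2,-0.312,0.1205,-0.124,0,0,0,0.2,-0.312,0.1205,-0.124,0,0,0,0.2,-0.312,0.1205,-0.124,0,0,0,0.2]

```text
time: 9.95
ee_pos: [536.9, -172.7, 149.5]
tcp_rot: [-3.141, -0.001, 0.875]
force: [0.1, 0.3, -0.5]
gripper_width: 43.2
grip_force: 31.5
```

Run:
```python
from h import *
plan((538.4,-173.4,60,.877),(538.4,-173.4,39,.877))
s=imaging.get_image("scene")
cv2.imwrite("pics/p4.png",cv2.resize(s["pixels"][80:220,130:290,::-1],None,fx=4,fy=4,interpolation=cv2.INTER_CUBIC))
```

```text
now [ 536.9 -172.7  149.5] [-3.141e+00 -1.000e-03  8.750e-01] t 9.95 F [ 0.1  0.3 -0.5] w 43.2
[0.0003 0.0016 0.0895] [-0.  -0.  -0.1] rows 1.4
[0.0003 0.0016 0.1105] [-0.  -0.  -0.1] rows 1.8
```

View pics/p4.png

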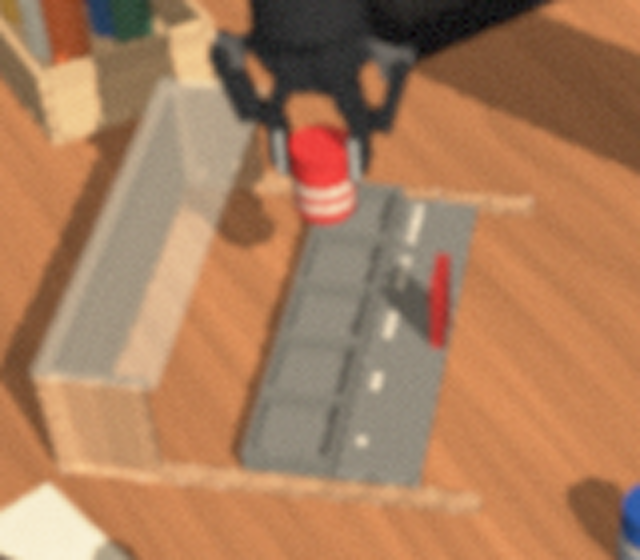

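The jar hangs upright, with bbox (288,125)–(357,222) in the crop. I'll work out how far it is off-centre in the gripper.

Run:
```python
from h import *
s=imaging.get_image("scene"); t=imaging.get_image("top")
b=np.array([130+288/4,80+125/4,130+357/4,80+222/4])
M=cyl(22,55)
for z in(119,122,125):
    f=lambda q:(lambda u:np.r_[u.min(0),u.max(0)]-b)(proj(s,M+[q[0],q[1],z]))
    r=least_squares(f,[537,-173]); print(z,r.x,r.fun.round(1))
```

```text
119 [ 531.76804531 -174.63880044] [ 0.1 -0.6 -0.1  0.6]
122 [ 533.42053702 -171.20342025] [ 0.1 -0.7 -0.1  0.6]
125 [ 535.07296854 -167.76808463] [ 0.  -0.7 -0.   0.7]
```

Request:
apply_moves:
  commands: [0.0005,0.0015,0.05,0,0,0,0.2,0.0005,0.0015,0.09,0,0,0,0.2,0.0005,0.0015,0.105,0,0,0,0.2,0.0005,0.0015,0.111,0,0,0,0.2,0.0005,0.0015,0.112,0,0,0,0.2,0.0005,0.0015,0.112,0,0,0,0.2]

```text
time: 10.85
ee_pos: [539.5, -173.9, 38.5]
tcp_rot: [3.139, -0.0, 0.876]
force: [1.2, -0.4, -1.0]
gripper_width: 43.2
grip_force: 31.4
```

Request:
apply_moves:
  commands: [0,0,0.002,0,0,0,0.2,0,0,0.002,0,0,0,0.7,0,0,0.002,0,0,0,0.7,0,0,0.002,0,0,0,0.7,0,0,-0.04,0,0,0,0.75,0,0,-0.1,0,0,0,0.8,0,0,-0.12,0,0,0,0.8,0,0,-0.12,0,0,0,0.8]

```text
time: 11.85
ee_pos: [539.7, -174.1, 159.1]
tcp_rot: [3.137, -0.001, 0.876]
force: [-0.5, -0.7, -1.4]
gripper_width: 68.6
grip_force: 0.0
```

Run:
```python
from h import *
plan((464,135.4,150,.877),(464,135.4,26,.877))
```

```text
now [ 539.7 -174.1  159.1] [ 3.137e+00 -1.000e-03  8.760e-01] t 11.85 F [-0.5 -0.7 -1.4] w 68.6
[ 0.1893 -0.2563  0.0082] [ 0.3 -0.  -0. ] rows 5.1
[ 0.1892 -0.2568  0.1322] [ 0.3 -0.  -0. ] rows 5.5
```

Move to above blue, then check the red jar and everything else.

Request:
apply_moves:
  commands: [0.038,-0.051,0.005,0,0,0,0.85,0.076,-0.102,0.008,0,0,0,0.85,0.114,-0.154,0.008,0,0,0,0.85,0.152,-0.205,0.008,0,0,0,0.85,0.189,-0.2565,0.008,0,0,0,0.85,0.189,-0.2565,0.008,0,0,0,0.85,0.189,-0.2565,0.008,0,0,0,0.85]

```text
time: 12.72
ee_pos: [461.8, 136.1, 148.3]
tcp_rot: [-3.14, 0.002, 0.878]
force: [0.9, 0.6, -0.1]
gripper_width: 72.1
grip_force: 0.0
```

Run:
```python
from h import *
t=imaging.get_image("top"); s=imaging.get_image("scene")
for n in("jar_red","jar_blue","tape","sander","brush"):
    for nm,p in(("top",t),("scene",s)):
        for b,c in spot(p,n): print(n,nm,b.round(1),round(c,2),back(p,(b[:2]+b[2:])/2,25)[0].round()[:2])
M=cyl(22,55)
bt=[b for b,c in spot(t,"jar_red")]; bs=[b for b,c in spot(s,"jar_red")]
for p,bb in((t,bt),(s,bs)):
  u=proj(p,M+[539,-173.4,9]); m=np.r_[u.min(0),u.max(0)]; print("pred",m.round(1))
b2=spot(s,"jar_blue"); print(fitcyl([(s,b2[0][0])],22,55,(464,135)) if b2 else None)
plan((464,135.4,24,.877))
```

```text
jar_red top [163.9 117.1 181.6 141.8] 0.77 [743. 297.]
jar_red top [348.6 199.8 369.3 219.2] 0.55 [ 538. -181.]
jar_red top [195.  252.9 220.2 272.3] 0.3 [402. 191.]
jar_red scene [293.1 232.1 311.6 255.9] 0.88 [503. 230.]
jar_red scene [225.8 298.8 245.8 326.6] 0.57 [739. 298.]
jar_red scene [204.  143.5 224.7 163.4] 0.55 [ 525. -181.]
jar_red scene [190.4 124.8 248.3 202.2] 0.19 [ 534. -135.]
jar_blue scene [286.4 200.8 304.  224.1] 0.77 [457. 138.]
tape top [157.3 156.7 179.4 178.1] 0.52 [641. 303.]
tape scene [268.3 286.6 289.3 313. ] 0.82 [641. 324.]
sander top [198.6 255.1 219.6 276.6] 0.73 [394. 187.]
sander top [241.5 286.2 251.1 309.3] 0.69 [320.  94.]
sander scene [313.2 209.5 341.6 232.7] 0.78 [403. 207.]
sander scene [321.2 179.3 337.1 202.4] 0.68 [329. 126.]
brush scene [356.8 220.8 383.1 259.7] 0.75 [351. 313.]
brush scene [314.8 208.9 338.3 234. ] 0.44 [405. 207.]
brush scene [189.7 124.8 247.3 200.5] 0.21 [ 535. -139.]
pred [345.5 198.2 369.  218.7]
pred [203.3 141.9 219.3 165.4]
(array([458.60652381, 139.29610393]), np.float64(0.9155259930596302))
now [462.5 135.8 149.4] [ 3.142 -0.     0.876] t 13.47 F [0.2 0.3 0. ] w 72.4
[0.0006 0.0014 0.1254] [ 0. -0. -0.] rows 2.0
```

Request:
apply_moves:
  commands: [0,0,0.05,0,0,0,0.85,0,0,0.1,0,0,0,0.85,0,0,0.125,0,0,0,0.85,0,0,0.125,0,0,0,0.85,0,0,0.125,0,0,0,0.2,0,0,0.125,0,0,0,0.2,0,0,0.125,0,0,0,0.2,0,0,0.125,0,0,0,0.2]
  force: 30

```text
time: 14.48
ee_pos: [463.7, 135.9, 25.7]
tcp_rot: [3.139, -0.002, 0.876]
force: [0.2, -0.3, 7.4]
gripper_width: 43.1
grip_force: 31.2
```

Run:
```python
from h import *
plan((463,136,150,.877),(500,-219.5,150,.877))
```

```text
now [463.7 135.9  25.7] [ 3.139e+00 -2.000e-03  8.760e-01] t 14.47 F [ 0.2 -0.3  7.4] w 43.1
[-1.000e-04 -3.000e-04 -1.243e-01] [ 0.1 -0.1 -0. ] rows 2.0
[-0.2496  0.2557 -0.1242] [ 0.1 -0.1 -0. ] rows 6.1
```

Request:
apply_moves:
  commands: [0,0,-0.06,0,0,0,0.2,0,0,-0.12,0,0,0,0.2,-0.04,0.04,-0.124,0,0,0,0.2,-0.08,0.08,-0.124,0,0,0,0.2,-0.12,0.122,-0.124,0,0,0,0.2,-0.16,0.164,-0.124,0,0,0,0.2,-0.2,0.205,-0.124,0,0,0,0.2,-0.2495,0.2555,-0.124,0,0,0,0.2,-0.2495,0.2555,-0.124,0,0,0,0.2,-0.2495,0.2555,-0.124,0,0,0,0.2]

```text
time: 15.72
ee_pos: [498.4, -219.4, 148.2]
tcp_rot: [-3.14, -0.0, 0.874]
force: [0.1, 0.8, -1.3]
gripper_width: 43.2
grip_force: 31.3
```

Run:
```python
from h import *
plan((500,-219.5,60,.877),(500,-219.5,35,.877))
```

```text
now [ 498.4 -219.4  148.2] [-3.14  -0.     0.874] t 15.72 F [ 0.1  0.8 -1.3] w 43.2
[0.0009 0.0014 0.0882] [-0.1 -0.  -0.1] rows 1.4
[0.0009 0.0015 0.1132] [-0.1 -0.  -0.1] rows 1.8
```

Request:
apply_moves:
  commands: [0.001,0.001,0.05,0,0,0,0.2,0.001,0.001,0.09,0,0,0,0.2,0.001,0.001,0.105,0,0,0,0.2,0.001,0.001,0.111,0,0,0,0.2,0.001,0.001,0.113,0,0,0,0.2,0.001,0.001,0.113,0,0,0,0.2]

```text
time: 16.48
ee_pos: [501.3, -219.6, 36.4]
tcp_rot: [3.139, -0.0, 0.876]
force: [0.2, -0.7, -0.9]
gripper_width: 43.0
grip_force: 31.3
```

Request:
apply_moves:
  commands: [0,0,0.002,0,0,0,0.2,0,0,0.002,0,0,0,0.7,0,0,0.002,0,0,0,0.7,0,0,0.002,0,0,0,0.7,0,0,-0.04,0,0,0,0.75,0,0,-0.1,0,0,0,0.8,0,0,-0.13,0,0,0,0.8,0,0,-0.13,0,0,0,0.8]

```text
time: 17.48
ee_pos: [502.0, -220.3, 167.9]
tcp_rot: [3.135, -0.001, 0.876]
force: [-0.6, -0.0, 0.1]
gripper_width: 68.1
grip_force: 0.0
```

Run:
```python
from h import *
plan((473,-118,168,.877),(473,-118,62,.877),(560,-190,62,.877))
```

```text
now [ 502.  -220.3  167.9] [ 3.135e+00 -1.000e-03  8.760e-01] t 17.48 F [-0.6 -0.   0.1] w 68.1
[ 0.06   -0.0877 -0.0006] [ 0.4 -0.  -0. ] rows 1.7
[ 0.0599 -0.0884  0.1054] [ 0.4 -0.  -0. ] rows 2.4
[0.0603 0.0245 0.1061] [ 0.4 -0.  -0. ] rows 2.0
```

Request:
apply_moves:
  commands: [0.03,-0.044,0,0,0,0,0.5,0.06,-0.087,0,0,0,0,0.5,0.06,-0.087,0,0,0,0,0.5,0.06,-0.087,0,0,0,0,0.5]

```text
time: 17.98
ee_pos: [472.2, -117.6, 164.5]
tcp_rot: [-3.141, 0.0, 0.877]
force: [0.2, -0.7, 0.5]
gripper_width: 43.0
grip_force: 0.0
```

Run:
```python
from h import *
s=imaging.get_image("scene");t=imaging.get_image("top")
plan((473.9,-118.4,100,.877),(473.9,-118.4,38,.877))
g=lambda p,a,b,c,d,f:cv2.resize(p["pixels"][a:b,c:d,::-1],None,fx=f,fy=f,interpolation=cv2.INTER_CUBIC)
cv2.imwrite("pics/p5.png",np.hstack([g(s,80,220,130,290,2.5),g(t,140,280,280,440,2.5)]))
```

```text
now [ 472.8 -118.6  164.9] [3.141 0.    0.875] t 18.07 F [ 0.1 -0.1 -0.5] w 42.9
[0.0009 0.0007 0.0649] [ 0.   0.  -0.1] rows 1.0
[0.0009 0.0007 0.1269] [ 0.   0.  -0.1] rows 2.0
```

View pics/p5.png

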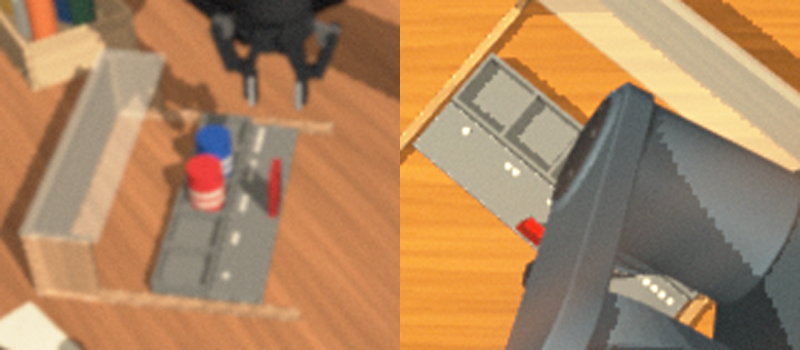

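Red is at (205,183), upright in pocket 3, and blue is at (214,150), upright in pocket 4. Now I'll grip the tab and push slowly.

Request:
apply_moves:
  commands: [0.001,0,0.05,0,0,0,0.5,0.001,0,0.1,0,0,0,0.5,0.001,0,0.125,0,0,0,0.5,0.001,0,0.125,0,0,0,0.5,0.001,0,0.125,0,0,0,0,0.001,0,0.125,0,0,0,0,0.001,0,0.125,0,0,0,0,0.001,0,0.125,0,0,0,0]
  force: 40

```text
time: 19.08
ee_pos: [474.1, -117.7, 41.6]
tcp_rot: [3.138, -0.001, 0.876]
force: [-0.1, -3.9, 6.2]
gripper_width: 9.3
grip_force: 41.4
```

Request:
apply_moves:
  commands: [0,0.004,0,0,0,0,0,0,0.012,0,0,0,0,0,0,0.024,0,0,0,0,0,0,0.036,0,0,0,0,0,0,0.048,0,0,0,0,0,0,0.06,0,0,0,0,0,0,0.071,0,0,0,0,0,0,0.081,0,0,0,0,0,0,0.088,0,0,0,0,0,0,0.092,0,0,0,0,0]

```text
time: 20.32
ee_pos: [542.6, -175.3, 41.6]
tcp_rot: [-3.14, 0.0, 0.876]
force: [-3.7, -0.2, 9.6]
gripper_width: 9.3
grip_force: 41.7
```

Request:
apply_moves:
  commands: [0,0.003,0,0,0,0,0,0,0.006,0,0,0,0,0,0,0.009,0,0,0,0,0,0,0.012,0,0,0,0,0,0,0.014,0,0,0,0,0,0,0.016,0,0,0,0,0,0,0.016,0,0,0,0,0]

```text
time: 21.2
ee_pos: [550.5, -181.9, 41.6]
tcp_rot: [-3.13, 0.002, 0.877]
force: [-11.2, 6.9, 16.0]
gripper_width: 9.1
grip_force: 43.7
```

The tray travelled 99.8 mm and the force rose at the stop. Releasing.

Request:
apply_moves:
  commands: [0,-0.004,-0.003,0,0,0,0,0,-0.006,-0.003,0,0,0,0.4,0,-0.006,-0.003,0,0,0,0.4,0,-0.006,-0.003,0,0,0,0.4,0,-0.006,-0.05,0,0,0,0.5,0,-0.006,-0.1,0,0,0,0.5,0,-0.006,-0.15,0,0,0,0.5,0,-0.006,-0.15,0,0,0,0.5]

```text
time: 22.2
ee_pos: [554.2, -183.6, 195.3]
tcp_rot: [3.131, -0.002, 0.876]
force: [-0.2, 0.2, 0.7]
gripper_width: 42.6
grip_force: 0.0
```

Run:
```python
from h import *
b=np.array([340.6,299.3]); a=np.radians(-109.3); g=b+8*np.array([np.cos(a),np.sin(a)])
yaw=a+np.pi/2+np.pi/2 # closing axis tool y perpendicular to brush: tool x along brush
print(g,yaw)
plan((g[0],g[1],170,yaw),(394,190.7,170,-1.4),(394,190.7,170,1.74),(640,312,170,0.9))
```

```text
[337.95588486 291.74959239] 1.233947781159991
now [ 554.2 -183.6  195.3] [ 3.131e+00 -2.000e-03  8.760e-01] t 22.2 F [-0.2  0.2  0.7] w 42.6
[ 0.2269 -0.4706  0.0206] [  0.6  -0.  -20.5] rows 8.4
[ 0.1851 -0.3629  0.0217] [  0.2  -0.8 130.4] rows 12.2
[ 0.1851 -0.3629  0.0217] [  0.6   0.2 -49.5] rows 6.5
[ 0.4357 -0.2515  0.0235] [ 0.6 -0.1 -1.4] rows 8.1
```

Request:
apply_moves:
  commands: [0.025,-0.052,0.005,0,0,-3,0.4,0.05,-0.104,0.01,0,0,-6,0.4,0.076,-0.157,0.015,0,0,-9,0.4,0.101,-0.21,0.02,0,0,-12,0.4,0.126,-0.262,0.02,0,0,-15,0.4,0.151,-0.314,0.02,0,0,-18,0.4,0.177,-0.366,0.02,0,0,-20.5,0.4,0.202,-0.418,0.02,0.5,0,-20.5,0.4,0.227,-0.4705,0.02,0.5,0,-20.5,0.4,0.227,-0.4705,0.02,0.5,0,-20.5,0.4]

```text
time: 23.45
ee_pos: [332.2, 296.2, 169.7]
tcp_rot: [-3.132, -0.001, 1.241]
force: [0.2, 0.4, -0.1]
gripper_width: 34.1
grip_force: 0.0
```

Run:
```python
from h import *
t=imaging.get_image("top");s=imaging.get_image("scene")
plan((338,291.7,60,1.234),(338,291.7,4,1.234))
for nm,p in(("top",t),("scene",s)):
    for n in("brush","sander","tape"):
        for b,c in spot(p,n): print(n,nm,b.round(1),round(c,2),back(p,(b[:2]+b[2:])/2,15)[0].round()[:2])
# predicted bbox of brush
for p in(t,s):
    d=np.array([np.cos(np.radians(-109.3)),np.sin(np.radians(-109.3))]);n=np.array([-d[1],d[0]])
    q=np.array([np.r_[np.array([340.6,299.3])+x*d+y*n,z] for x,y in((-70,7),(-70,-7),(70,12),(70,-12)) for z in(0,10)])
    u=proj(p,q);print("pred",u.min(0).round(1),u.max(0).round(1))
cv2.imwrite("pics/p6.png",cv2.resize(s["pixels"][130:330,250:450,::-1],None,fx=3,fy=3,interpolation=cv2.INTER_CUBIC))
```

```text
now [334.2 293.7 169.8] [-3.132 -0.     1.236] t 23.55 F [ 0.3  0.3 -0.1] w 34.0
[-0.0007  0.0053  0.1097] [-0.5 -0.   0.1] rows 1.8
[-0.0007  0.0058  0.1657] [-0.5 -0.   0.1] rows 2.7
brush top [153.1 279.8 191.9 300. ] 0.67 [334. 277.]
sander top [230.  284.1 253.2 311.2] 0.74 [319. 106.]
sander top [192.6 253.8 220.2 271.2] 0.64 [402. 196.]
tape top [155.8 157.6 180.4 179.8] 0.66 [640. 306.]
brush scene [355.  218.4 385.6 261.9] 0.64 [343. 309.]
sander scene [315.4 207.8 338.5 232.3] 0.87 [395. 198.]
sander scene [318.2 181.2 339.  199.5] 0.81 [322. 117.]
sander scene [300.1 269.6 407.9 364.4] 0.67 [521. 445.]
sander scene [356.3 217.2 384.5 262.4] 0.2 [342. 309.]
tape scene [265.8 287.5 290.7 310.4] 0.74 [638. 318.]
pred [137.7 273.6] [192.9 301.6]
pred [352.4 216.8] [382.1 263.2]
```

View pics/p6.png

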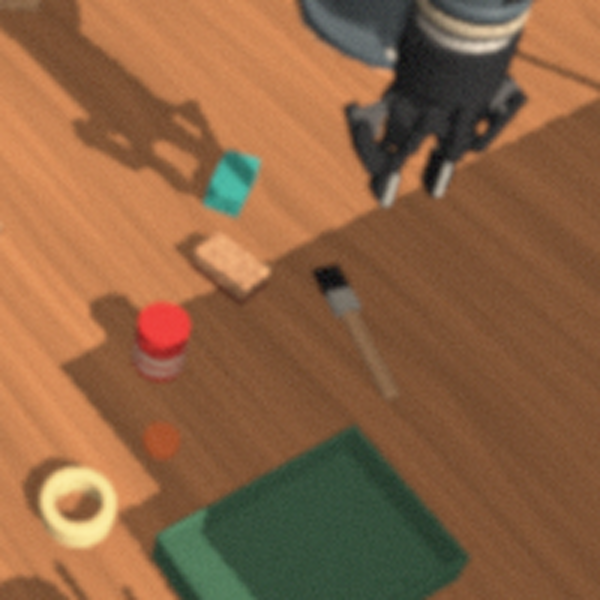

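The brush is where predicted, handle end at (390,395) and bristles at (328,275). Going down to the handle.

Request:
apply_moves:
  commands: [-0.0005,0.005,0.05,-0.5,0,0,0.4,-0.0005,0.0055,0.1,-0.5,0,0,0.4,-0.0005,0.0055,0.14,-0.5,0,0,0.4,-0.0005,0.0055,0.162,-0.5,0,0,0.4,-0.0005,0.0055,0.166,-0.5,0,0,0.4,-0.0005,0.0055,0.166,-0.5,0,0,0,-0.0005,0.0055,0.166,-0.5,0,0,0,-0.0005,0.0055,0.166,-0.5,0,0,0,-0.0005,0.0055,0.166,-0.5,0,0,0]
  force: 30

```text
time: 24.98
ee_pos: [339.0, 292.2, 4.9]
tcp_rot: [3.141, -0.002, 1.234]
force: [0.0, 0.1, -0.2]
gripper_width: 12.8
grip_force: 34.8
```

Run:
```python
from h import *
plan((338,291.7,120,1.234),(517,464.5,120,-.047),(517,464.5,60,-.047))
```

```text
now [339.  292.2   4.9] [ 3.141e+00 -2.000e-03  1.234e+00] t 24.98 F [ 0.   0.1 -0.2] w 12.8
[-0.0005 -0.0006 -0.1151] [ 0.1 -0.1  0. ] rows 1.8
[ 0.2217  0.1112 -0.1145] [-0.  -0.2 73.4] rows 6.9
[ 0.2216  0.1112 -0.0545] [-0.  -0.2 73.4] rows 6.9
```

Request:
apply_moves:
  commands: [0,0,-0.05,0,0,0,0,0,0,-0.1,0,0,0,0,0.03,0.016,-0.115,0,0,10,0,0.06,0.032,-0.115,0,0,20,0,0.09,0.048,-0.115,0,0,30,0,0.12,0.064,-0.115,0,0,40,0,0.15,0.08,-0.115,0,0,50,0,0.18,0.095,-0.115,0,0,60,0,0.222,0.111,-0.115,0,0,70,0,0.222,0.111,-0.115,0,0,73.4,0]

```text
time: 26.22
ee_pos: [518.9, 467.0, 119.8]
tcp_rot: [-3.138, -0.004, -0.049]
force: [-0.0, -0.0, -0.6]
gripper_width: 12.4
grip_force: 34.8
```

Run:
```python
from h import *
plan((517,464.5,120,-.047),(517,464.5,20,-.047))
s=imaging.get_image("scene")
cv2.imwrite("pics/p7.png",cv2.resize(s["pixels"][184:384,250:450,::-1],None,fx=3,fy=3,interpolation=cv2.INTER_CUBIC))
```

```text
now [518.9 467.  119.8] [-3.138 -0.004 -0.049] t 26.23 F [-0.  -0.  -0.6] w 12.4
[-0.0018  0.0026 -0.0002] [-0.2 -0.2 -0.1] rows 0.1
[-0.0022  0.003   0.0998] [-0.2 -0.2 -0.1] rows 1.6
```

View pics/p7.png

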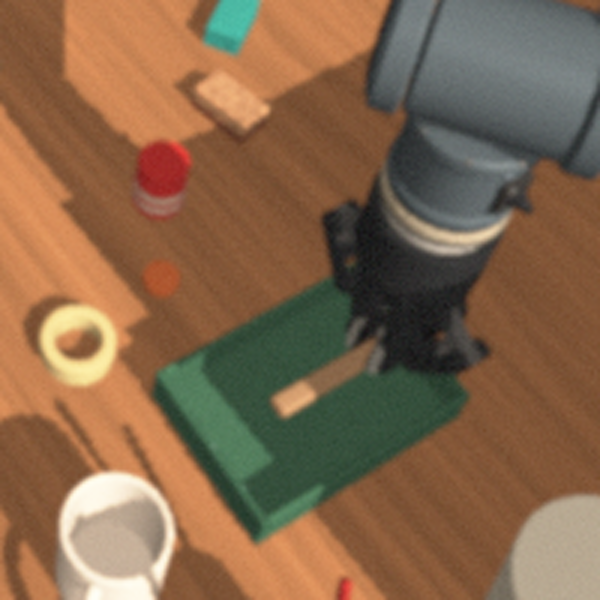

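The brush hangs level along the box, light handle end at (295,395). Lowering it in.

Request:
apply_moves:
  commands: [-0.002,0.003,0.05,0,0,0,0,-0.002,0.003,0.09,0,0,0,0,-0.002,0.003,0.104,0,0,0,0,-0.002,0.003,0.106,0,0,0,0,-0.002,0.003,0.106,0,0,0,0.28,-0.002,0.003,0.106,0,0,0,0.28,-0.002,0.003,0.106,0,0,0,0.28,-0.002,0.003,0.05,0,0,0,0.3,-0.002,0.003,0,0,0,0,0.6,-0.002,0.003,-0.04,0,0,0,0.8]

```text
time: 27.52
ee_pos: [515.1, 462.1, 162.6]
tcp_rot: [-3.138, -0.003, -0.047]
force: [0.3, 0.2, -0.0]
gripper_width: 60.7
grip_force: 0.0
```

Run:
```python
from h import *
# sander long axis direction
yaw=np.arctan2(-59.6,9.0); print(np.degrees(yaw))
plan((640.5,312,150,-.047),(640.5,312,12,-.047),(394,190.7,150,yaw),(394,190.7,150,yaw+np.pi))
```

```text
-81.41283167208118
now [515.1 462.1 162.6] [-3.138e+00 -3.000e-03 -4.700e-02] t 27.52 F [ 0.3  0.2 -0. ] w 60.7
[0.1322 0.1441 0.0125] [-0.2 -0.2  0. ] rows 3.1
[0.1318 0.1445 0.1505] [-0.2 -0.2  0. ] rows 3.9
[-0.1083  0.2768  0.0114] [-0.3 -0.  78.7] rows 7.4
[-0.1083  0.2768  0.0114] [   0.    -0.3 -101.3] rows 9.5
```

Request:
apply_moves:
  commands: [0.015,0.016,0.005,0,0,-10,0.85,0.03,0.032,0.01,0,0,-20,0.85,0.045,0.048,0.012,0,0,-30,0.85,0.06,0.065,0.012,0,0,-40,0.85,0.075,0.082,0.012,0,0,-50,0.85,0.09,0.098,0.012,0,0,-60,0.85,0.105,0.115,0.012,0,0,-70,0.85,0.12,0.13,0.012,0,0,-80,0.85,0.132,0.144,0.012,0,0,-90,0.85,0.132,0.144,0.012,0,0,-90,0.85]

```text
time: 28.78
ee_pos: [640.6, 310.6, 148.0]
tcp_rot: [3.14, -0.002, 1.52]
force: [-0.0, 1.6, 0.1]
gripper_width: 72.5
grip_force: 0.0
```

Run:
```python
from h import *
s=imaging.get_image("scene");t=imaging.get_image("top")
B={}
for nm,p in(("top",t),("scene",s)):
    for n in("tape","brush","jar_red","jar_blue"):
        for b,c in spot(p,n): print(n,nm,b.round(1),round(c,2))
p=s; im=p["pixels"]; hsv=cv2.cvtColor(im,cv2.COLOR_RGB2HSV)
T=np.array([155.5,156.8,178.4,180.1]); S=np.array([266.7,287.4,290.6,311.9])
print(fitcyl([(t,T),(s,S)],29,22,(640,312)),fitcyl([(t,T)],29,22,(640,312)),fitcyl([(s,S)],29,22,(640,312)))
plan((640.5,312,12,1.524))
```

```text
tape top [156.8 159.1 180.9 180.4] 0.86
tape top [370.1 174.8 388.8 190. ] 0.53
jar_red top [368.3 176.3 391.9 188.6] 0.65
jar_red top [162.6 121.5 179.9 143.3] 0.61
jar_red top [182.3 212.2 203.9 230.2] 0.55
jar_blue top [393.  187.4 409.5 205.5] 0.73
tape scene [266.9 286.3 290.1 312.7] 0.7
jar_red scene [173.7 139.5 192.5 164.1] 0.64
jar_red scene [227.4 297.3 246.8 327.8] 0.57
jar_red scene [299.3 241.5 310.1 256.1] 0.4
jar_blue scene [184.7 128.6 194.5 147.7] 0.53
(array([638.46320955, 313.96969302]), np.float64(1.5818008170989044)) (array([641.14684168, 309.7976984 ]), np.float64(0.4694393427095029)) (array([636.45960847, 317.3152924 ]), np.float64(1.2365780178690524))
now [639.4 312.1 147.5] [ 3.141e+00 -1.000e-03  1.524e+00] t 29.27 F [-0.9  0.4  0.4] w 72.4
[-0.0002  0.001   0.1355] [ 0.  -0.1 -0. ] rows 2.2
```

Request:
apply_moves:
  commands: [0,0,0.05,0,0,0,0.88,0,0,0.1,0,0,0,0.88,0,0,0.13,0,0,0,0.88,0,0,0.137,0,0,0,0.88,0,0,0.137,0,0,0,0.4,0,0,0.137,0,0,0,0.4,0,0,0.137,0,0,0,0.4,0,0,0.11,0,0,0,0.4,0,0,0.03,0,0,0,0.4,0,0,0.03,0,0,0,0.4]
  force: 25

```text
time: 30.52
ee_pos: [642.9, 312.8, 123.5]
tcp_rot: [3.131, -0.005, 1.524]
force: [1.2, 0.3, 0.0]
gripper_width: 55.9
grip_force: 27.0
```

Run:
```python
from h import *
c=np.array([524,437.4]);a=np.radians(-2.7);X=np.array([np.cos(a),np.sin(a)]);Y=np.array([-X[1],X[0]])
p=c+38*X-25*Y; q=c-42*X-20*Y; print(p,q)
plan((*p,120,1.524),(*p,24,1.524))
```

```text
[560.78015398 410.637708  ] [481.10449624 419.40067343]
now [642.9 312.8 123.5] [ 3.131 -0.005  1.524] t 30.52 F [1.2 0.3 0. ] w 55.9
[ 0.0939 -0.0867  0.003 ] [ 0.6 -0.3 -0. ] rows 2.0
[ 0.0934 -0.0876  0.099 ] [ 0.6 -0.3 -0. ] rows 2.6
```

Request:
apply_moves:
  commands: [0.03,-0.028,0.001,0,0,0,0.4,0.06,-0.056,0.001,0,0,0,0.4,0.0935,-0.087,0.001,0,0,0,0.4,0.0935,-0.087,0.01,0,0,0,0.4,0.0935,-0.087,0.06,0,0,0,0.4,0.0935,-0.087,0.095,0,0,0,0.4,0.0935,-0.087,0.101,0,0,0,0.4,0.0935,-0.087,0.101,0,0,0,0.4]

```text
time: 31.52
ee_pos: [557.6, 408.6, 16.5]
tcp_rot: [3.141, -0.001, 1.523]
force: [0.0, 0.4, -0.1]
gripper_width: 56.1
grip_force: 27.5
```

Request:
apply_moves:
  commands: [0,0,0,0,0,0,0.78,0,0,0,0,0,0,0.78,0,0,0,0,0,0,0.78,0,0,-0.05,0,0,0,0.78,0,0,-0.1,0,0,0,0.78,0,0,-0.13,0,0,0,0.7,0,0,-0.13,0,0,0,0.7]

```text
time: 32.4
ee_pos: [559.1, 410.2, 150.3]
tcp_rot: [3.135, -0.005, 1.524]
force: [-1.2, 0.0, -0.1]
gripper_width: 59.8
grip_force: 0.0
```

Run:
```python
from h import *
yaw=np.radians(-81.4+180)
plan((394,190.7,140,yaw),(394,190.7,12,yaw))
```

```text
now [559.1 410.2 150.3] [ 3.135 -0.005  1.524] t 32.4 F [-1.2  0.  -0.1] w 59.8
[-0.2271 -0.1546  0.008 ] [  0.4  -0.2 -11.3] rows 4.4
[-0.2277 -0.1555  0.136 ] [  0.4  -0.2 -11.3] rows 4.9
```

Request:
apply_moves:
  commands: [-0.045,-0.031,0.004,0,0,-3,0.7,-0.09,-0.062,0.008,0,0,-6,0.7,-0.136,-0.093,0.008,0,0,-9,0.7,-0.182,-0.124,0.008,0.4,0,-11.3,0.7,-0.227,-0.155,0.008,0.4,0,-11.3,0.7,-0.227,-0.155,0.008,0.4,0,-11.3,0.7,-0.227,-0.155,0.008,0.4,0,-11.3,0.7]

```text
time: 33.28
ee_pos: [392.4, 189.8, 137.8]
tcp_rot: [-3.136, -0.002, 1.72]
force: [0.8, -0.1, -0.1]
gripper_width: 59.3
grip_force: 0.0
```

Run:
```python
from h import *
s=imaging.get_image("scene")
for n in ("sander","tape"):
    for b,c in spot(s,n): print(n,b.round(1),round(c,2))
yaw=np.radians(98.6)
plan((394,190.7,12,yaw))
```

```text
sander [314.6 207.  336.2 229.3] 0.7
sander [320.3 181.7 337.5 200.2] 0.56
tape [321.9 298.6 346.3 326.9] 0.57
now [393.  190.5 138. ] [-3.137e+00 -2.000e-03  1.722e+00] t 33.42 F [0.4 0.  1.1] w 59.7
[-0.0002  0.0016  0.126 ] [-0.3 -0.1  0.1] rows 2.0
```

The sander hasn't moved. Grasping it.

Request:
apply_moves:
  commands: [0,0.001,0.05,0,0,0,0.7,0,0.001,0.1,0,0,0,0.7,0,0.001,0.126,0,0,0,0.7,0,0.001,0.127,0,0,0,0.7,0,0.001,0.127,0,0,0,0.1,0,0.001,0.127,0,0,0,0.1,0,0.001,0.127,0,0,0,0.1,0,0.001,0.127,0,0,0,0.1,0,0.001,0.06,0,0,0,0.1,0,0.001,0,0,0,0,0.1]

```text
time: 34.67
ee_pos: [391.8, 189.6, 136.3]
tcp_rot: [-3.131, -0.002, 1.721]
force: [1.6, 0.1, -1.0]
gripper_width: 33.4
grip_force: 25.3
```

Run:
```python
from h import *
plan((481,419.4,140,-.047+np.pi),(481,419.4,140,-.047),(481,419.4,46,-.047+np.pi))
```

```text
now [391.8 189.6 136.3] [-3.131e+00 -2.000e-03  1.721e+00] t 34.67 F [ 1.6  0.1 -1. ] w 33.4
[ 0.2139  0.1225 -0.0046] [ -0.4  -0.5 -78.7] rows 7.4
[ 0.2139  0.1225 -0.0046] [ -0.5   0.5 101.3] rows 9.5
[0.2138 0.1235 0.0894] [ -0.4  -0.5 -78.7] rows 7.4
```

Request:
apply_moves:
  commands: [0.024,0.014,-0.004,0,0,-9,0.1,0.05,0.03,-0.004,0,0,-18,0.1,0.078,0.045,-0.004,0,0,-27,0.1,0.105,0.06,-0.004,0,0,-36,0.1,0.132,0.075,-0.004,0,0,-45,0.1,0.16,0.092,-0.004,0,0,-54,0.1,0.19,0.108,-0.004,0,0,-63,0.1,0.214,0.1225,-0.004,0,0,-72,0.1,0.214,0.1225,-0.004,0,0,-78.7,0.1,0.214,0.1225,-0.004,0,0,-78.7,0.1]

```text
time: 35.92
ee_pos: [481.2, 419.7, 139.6]
tcp_rot: [3.142, -0.007, 3.094]
force: [-0.4, -0.3, -0.5]
gripper_width: 33.3
grip_force: 25.3
```

Run:
```python
from h import *
plan((481,419.4,46,-.047+np.pi))
s=imaging.get_image("scene")
cv2.imwrite("pics/p8.png",cv2.resize(s["pixels"][214:384,260:430,::-1],None,fx=3,fy=3,interpolation=cv2.INTER_CUBIC))
```

```text
now [481.2 419.7 139.6] [ 3.142 -0.007  3.094] t 35.92 F [-0.4 -0.3 -0.5] w 33.3
[-0.0005 -0.0003  0.0935] [ 0.  -0.4 -0.1] rows 1.5
```

View pics/p8.png

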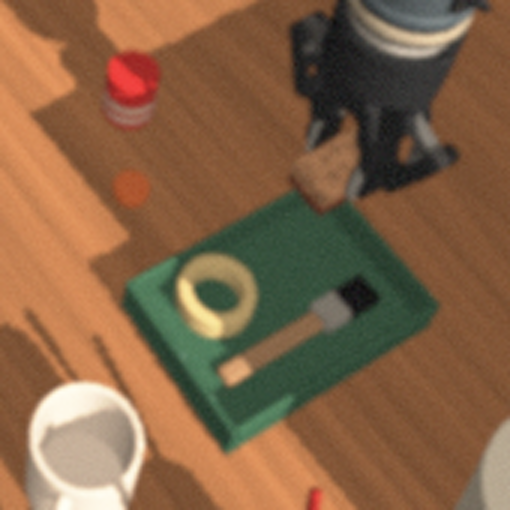

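The tape (217,295) and brush (300,325) are lying in the box, and the block is held over the free corner. Lowering it and letting go.

Request:
apply_moves:
  commands: [0,0,0.05,0,0,0,0.1,0,0,0.085,0,0,0,0.1,0,0,0.093,0,0,0,0.1,0,0,0.093,0,0,0,0.1,0,0,0.093,0,0,0,0.65,0,0,0.093,0,0,0,0.65,0,0,0.093,0,0,0,0.65,0,0,0.05,0,0,0,0.65,0,0,-0.01,0,0,0,0.65,0,0,-0.08,0,0,0,0.65]

```text
time: 37.22
ee_pos: [481.9, 419.5, 213.9]
tcp_rot: [3.141, -0.007, 3.094]
force: [0.1, 1.1, 0.2]
gripper_width: 55.6
grip_force: 0.0
```

Request:
apply_moves:
  commands: [0.04,0.04,-0.03,0,0,0,0.6,0.04,0.09,-0.03,0,0,0,0.6,0.04,0.14,-0.03,0,0,0,0.6,0.04,0.19,-0.03,0,0,0,0.6,0.04,0.24,-0.03,0,0,0,0.6,0.04,0.29,-0.03,0,0,0,0.6,0.04,0.3,-0.03,0,0,0,0.6,0.04,0.3,-0.03,0,0,0,0.6]

```text
time: 38.22
ee_pos: [456.1, 721.1, 242.0]
tcp_rot: [-3.141, -0.007, 3.095]
force: [0.3, -0.8, 0.0]
gripper_width: 51.3
grip_force: 0.0
```

Run:
```python
from h import *
s=imaging.get_image("scene")
plan()
g=lambda p,a,b,c,d,f:cv2.resize(p["pixels"][a:b,c:d,::-1],None,fx=f,fy=f,interpolation=cv2.INTER_CUBIC)
cv2.imwrite("pics/p9.png",np.hstack([g(s,80,230,120,270,2.6),g(s,234,384,270,420,2.6)]))
M=cyl(22,55);o=np.array([599.8,-224.55]); a=-.694; d=np.array([np.cos(a),np.sin(a)]); n=np.array([-d[1],d[0]])
for k,nm in((0,"jar_red"),(-60,"jar_blue")):
    u=proj(s,M+np.r_[o+20*d+k*n,9]);print(nm,"pred",u.min(0).round(1),u.max(0).round(1),[b.round(1) for b,c in spot(s,nm)])
```

```text
now [456.5 720.3 242.5] [-3.141 -0.007  3.094] t 38.27 F [ 1.  -0.9 -0.3] w 51.0
jar_red pred [170.3 138.9] [187.3 162.4] [array([292.5, 228.7, 313.8, 256.9]), array([227.4, 295.9, 245.7, 323.3]), array([177.9, 139.7, 192.4, 159.8]), array([334.6, 307.1, 384.8, 341.8])]
jar_blue pred [175.2 126.3] [191.6 149.2] [array([335.3, 306.8, 385.9, 342. ])]
```

View pics/p9.png

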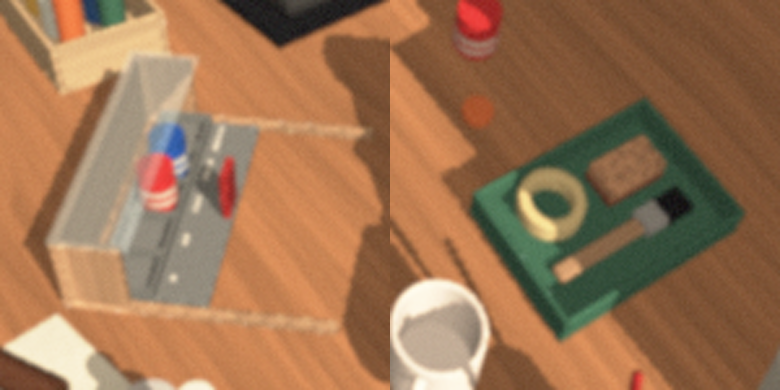

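Tape, block and brush all lie in the box, and both jars stand under the cover. Before handing in, I'll check the tab's image shift since the start; it should be about 15 mm.

Run:
```python
from h import *
s=imaging.get_image("scene")
def cen(im):
    h=cv2.cvtColor(im,cv2.COLOR_BGR2HSV); m=cv2.inRange(h,(0,170,60),(6,255,255))|cv2.inRange(h,(172,170,60),(180,255,255))
    n,l,st,c=cv2.connectedComponentsWithStats(m); return [(c[i].round(1).tolist(),int(st[i,4])) for i in range(1,n) if st[i,4]>100]
a=cv2.imread("pics/rs.png"); b=cv2.resize(s["pixels"][90:220,130:290,::-1],None,fx=4.5,fy=4.5,interpolation=cv2.INTER_CUBIC)
print("before",cen(a)); print("now",cen(b))
o=np.array([599.8,-224.55]); d=np.array([np.cos(-.694),np.sin(-.694)])
for x in(-79,-68,-64): print(x,((proj(s,np.r_[o+x*d,42])-[130,90]+.5)*4.5).round(1))
```

```text
before [([373.0, 282.9], 1403)]
now [([238.4, 261.3], 1169), ([347.9, 280.3], 1457)]
-79 [[367.5 282.3]]
-68 [[351.2 280.8]]
-64 [[345.2 280.3]]
```

```bash
python3 -c "
from station import job_done
print(job_done())"
```

```text
the job is handed in; nothing more can be done
None
```

The job is handed in, with no verdict shown: the red jar is in pocket 3 and the blue in pocket 4 (no others were on the table), the tray is pushed home to its stop, and the brush, tape and cork block are in the tool box.

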